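# Bolt the bleach chest at the salon colour bar

## Robot

A 6-joint arm with a two-finger parallel gripper is mounted at the origin on the work surface. World frame = base frame: x ahead of the robot, y to its left, z up, the work surface at z = 0. Lengths are in mm, angles in rad, forces in N, time in s.
With the tool pointing down it reaches from about 350 to 875 mm from the base axis. Payload 4.2 kg.
Tool frame: the origin (TCP) lies at the very end of the fingers, on their centre line; the grasp point (between the pads) lies 19 mm behind it; z points along the fingers, y is the line along which they close (so a half turn about z gives the same grasp; the last joint's range is limited). The gripper opens to 85 mm and grips with 20 to 120 N. Pads are 22 mm wide; open, the fingers measure 114 mm over their backs; the gripper's body (76 mm by 85 mm) begins 54 mm behind the grasp point. The pads swing forward as they close: fully open they stand 13 mm farther back than shut.
Start: joints at [1.559, 0.385, 0.008, 0, -1.194, -0.259], TCP at [167.157, 602.211, 231.312] pointing down, gripper open.
Joint ranges: [-3.14, 3.14], [-1.21, 2.06], [-1.07, 1.41], [-3.16, 2.05], [-2.99, -0.16], [-3.1, 3.1]. Speed limits (rad/s): [2.79, 2.79, 3.14, 3.14, 3.14, 3.14].

## Interface

Orientations are given as a unit quaternion [x, y, z, w].
In Python, from bench import read_state, get_image, camera_model, job_done gives the robot as it stands.
- The arm moves only by the shell command python3 -m handwheel 'ROWS'. ROWS is JSON, a list of rows, each a list of 7 numbers: the shift along the tool's x, y, z in m, then the turn, a rotation vector about the tool's x, y, z in rad, then the gripper's target within -1 to 1 (fully open at 1, half-way at 0, shut at -1). In form: [[dx, dy, dz, wx, wy, wz, jaw], ...]. A call has 1 to 10 rows; each row is the pose to reach, as a shift and turn from the pose commanded when the call began, along the tool's axes at that moment; what a row does not reach only later rows make up. A row lasts 1/8 s, in which the tool goes at most 62.5 mm and 10.7 degrees, less where a joint would pass 70% of its speed; a pose out of reach is approached as far as the arm can. A call with a gripper value outside its range is refused whole. The fingers move at their own pace and stop on an object; the grip force is fixed at half the most. Time passes only in rows, so rows that repeat a pose let the fingers close. It gives the time, the measured TCP pose, the force, the opening and the grip force at its end, in the units of the state.
- read_state(): the state, without advancing time (a new reading comes with each control period).
- get_image(name): name is "side" or "top" or "wrist"; returns (picture, depth): 420x560x3 uint8, blue, green, red; 420x560 float32, mm along the optical axis (not along the pixel's ray), 0 where there is no reading.
- camera_model(name): a dict with "K" (3x3 intrinsics, pixels), "dist" ([k1, k2, p1, p2, k3] as OpenCV has them; the pictures are not rectified), "rvec" (rotation vector, rad) and "tvec" (3), from world to camera coordinates, as OpenCV has them; the wrist camera has in their place "hand_eye" (4x4, takes a point from camera to tool coordinates, whose origin is the TCP and whose axes are the flange's). Camera axes: x right, y down, z forward; pixel columns grow to the right and rows downward; lengths in mm; the calibration is good to about 2 mm. A picture is of the moment at which its call begins: read the wrist's pose just before it. camera_model takes no time and is no camera call.
- job_done(): hands the job in; it is judged then, once.
The state is a dict: "clock": time; "joints": joint angles; "joint_vel": joint speeds; "joint_efforts": joint torques, N m; "position": TCP position; "ee_rot": TCP orientation; "contact_force": force on the tool from outside, world axes, zero at the start; "wrist_torque": the same for the moment, N m; "gripper_width": finger opening in mm; "grasp_force": force on a finger pad.
Only numpy, scipy, OpenCV 4.12 (cv2) and the standard library are available. Lean on these libraries where they do the work, as an engineer would, in place of code of your own. Each camera call takes 0.05 s, during which the arm holds its last target. There are 200 camera calls.

## Task

The bleach is kept in the chest with the yellow lid. Lock it: slide the barrel bolt on its lid fully home into its keeper and let go of it. Leave the bolt of the red-lidded chest as it is.

Things in the scene. Friction and masses are not known exactly. Their poses are not given: they have to be found in the camera images.
- yellow_chest: Dark steel box with yellow lid, 160 mm (x) by 220 mm (y), 90 mm high, fixed to the counter, lid shut. Origin: centre of underside. Lid covers the top from y = -108 to +28 mm, a fixed black deck the rest. Along the middle (x = 0) a steel track (y -102 to +27 mm) guides the bolt towards +y into a bright keeper bridge on the deck (y +45 to +75 mm). Track and keeper reach z = 112 mm.
- yellow_bolt (a joint): Travel of the yellow-lidded chest's barrel bolt along the chest's +y, in m: 0 drawn back, 0.060 fully home against its stop; its tip enters the keeper at 0.025. Starts at 0 to 0.012. It takes about 3 N to slide, a little more when fast, and stays where it is left.
- yellow_knob (a point): Centre of that bolt's knob, moving with it: an upright black cylinder 18 mm across and 36 mm tall, this point 138 mm above the counter; top 18 mm above it, underside 18 mm below, track and keeper tops 26 mm below. z is up, +y the direction in which the bolt slides home. In the chest's frame x = 0, y = -60 mm drawn back, 0 fully home.
- red_knob (a point): Centre of the bolt knob on an identical chest with a red lid, with the same axes; its bolt starts anywhere from drawn back to half way and is to be left as it is. The two chests stand side by side, either one on the left, each turned by up to 25 degrees.

How it is judged (in metres and radians):
At the end, for the whole second after the job is handed in: The yellow-lidded chest's bolt is home in its keeper (travel at least 0.048 m of 0.060) and at rest, and the red-lidded chest's bolt is within 10 mm of where it started (value of joint yellow_bolt above 0.048 m and velocity of joint yellow_bolt below 0.005 m/s and distance of red_knob from where it was at the start of the episode below 0.01 m); the robot touches nothing.
It fails at once if the red-lidded chest's bolt is moved by more than 10 mm (distance of red_knob from where it was at the start of the episode above 0.01 m).
It also fails if it takes over 29 s, if anything falls off the work surface, if the arm or the gripper's body presses on something with over 40 N, if the wrist force passes 120 N, or if a joint passes its speed limit or range.

## Working session

There is one attempt and no reset: what is moved stays moved. The work goes in short steps, Python scripts to look and compute and a shell command to move; the robot and the scene stay as the last step left them, time stands still between calls to the robot, and variables do not carry over. Pictures are saved under pics/ and viewed, at most 10 in all, crops included, and the job is handed in when it is done.

```bash
mkdir -p pics
python3 - <<'E'
from bench import *
import cv2,numpy as np
s=read_state();print(s['clock'],s['position'],s['ee_rot'],s['gripper_width'],s['contact_force'])
for n in('top','side'):
    p,d=get_image(n);cv2.imwrite(f'pics/{n}0.png',p);np.savez(f'pics/{n}0.npz',p=p,d=d)
    print(camera_model(n))
E
```

```text
0.0 [166.99917006 601.66056943 230.19149567] [ 9.90834540e-01 -1.35076478e-01 -1.07809060e-04  1.11666794e-03] 85.62495222211534 [0.43784427 0.3569456  0.74147612]
{'K': array([[487.84602913,   0.        , 270.79548215],
       [  0.        , 487.84602913, 212.77566156],
       [  0.        ,   0.        ,   1.        ]]), 'dist': array([-0.13135859,  0.        ,  0.        ,  0.        ,  0.        ]), 'rvec': array([ 2.12463522, -2.15656122,  0.19857282]), 'tvec': array([ -36.54268036,  564.41841433, 1004.30454782])}
{'K': array([[417.57743865,   0.        , 285.94350847],
       [  0.        , 417.57743865, 208.77989088],
       [  0.        ,   0.        ,   1.        ]]), 'dist': array([-0.03505221,  0.        ,  0.        ,  0.        ,  0.        ]), 'rvec': array([ 0.50745295, -2.52354267,  1.43706925]), 'tvec': array([483.29012953, 207.27608824, 648.15945705])}
```

View pics/top0.png

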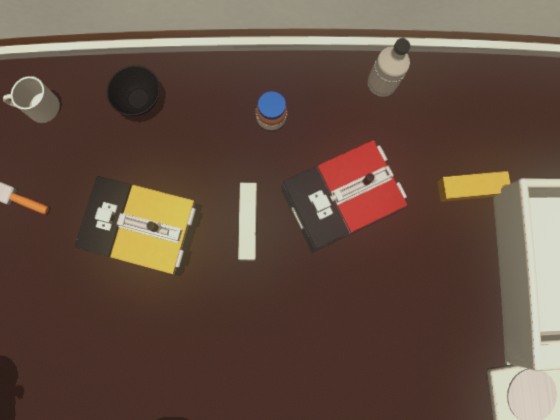

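The top view shows the yellow chest on the left, with its knob near (152,226) and its keeper near (104,216). The red chest is on the right, with its knob near (369,180). Next I'll measure the axis and the knob.

```bash
cat > h.py <<'E'
from bench import *
import cv2,numpy as np
from scipy.spatial.transform import Rotation as R
def ray(n,uv,z):
    c=camera_model(n);u=cv2.undistortPoints(np.array(uv,float).reshape(-1,1,2),c['K'],c['dist']).reshape(-1,2)
    M=cv2.Rodrigues(c['rvec'])[0];o=-M.T@c['tvec'];d=np.c_[u,np.ones(len(u))]@M
    return o+d*((z-o[2])/d[:,2])[:,None]
E
python3 - <<'E'
from h import *
f=np.load('pics/top0.npz');p,d=f['p'],f['d']
hsv=cv2.cvtColor(p,cv2.COLOR_BGR2HSV)
m=cv2.inRange(hsv,(20,150,90),(35,255,255));m[:,:100]=0;m[:,210:]=0
c=np.vstack([x for x in cv2.findContours(m,0,2)[0] if len(x)>15])
box=cv2.boxPoints(cv2.minAreaRect(c));W=ray('top',box,90);print('lid',W.round(1))
roi=np.zeros(m.shape,np.uint8);roi[175:275,75:200]=1
b=cv2.inRange(hsv,(0,0,120),(180,70,255))*roi
n,l,s,ce=cv2.connectedComponentsWithStats(b)
for i in range(1,n):
    if s[i,4]>15: print(s[i],ce[i].round(1),ray('top',[ce[i]],105).round(1))
hull=cv2.convexHull(c);inn=np.zeros_like(roi);cv2.fillPoly(inn,[box.astype(int)],1)
k=cv2.inRange(hsv,(0,0,0),(180,255,60))*inn
n,l,s,ce=cv2.connectedComponentsWithStats(k)
for i in range(1,n):
    if s[i,4]>15: print('dark',s[i],ce[i].round(1),ray('top',[ce[i]],150).round(1))
t=cv2.resize(p[170:280,70:205],None,fx=4,fy=4,interpolation=2)
s_=cv2.imread('pics/side0.png');cv2.imwrite('pics/c0.png',np.vstack([t,s_[:,:540] if 1 else 0][:1]))
tcp=read_state()['position'];print(tcp)
E
```

```text
lid [[469.7 289.9  90. ]
 [626.5 249.7  90. ]
 [585.7 115.8  90. ]
 [431.7 158.4  90. ]]
[ 95 202  22  29 409] [104.7 215.4] [[553.2 298.1 105. ]]
[187 208   9  17  71] [191.1 216. ] [[549.6 118.7 105. ]]
[117 213  65  30 842] [148.3 227.3] [[527.4 206.2 105. ]]
[175 250   9  17  73] [179.  258.2] [[464.  142.4 105. ]]
[167.02791331 601.71548526 230.33063193]
```

View pics/c0.png

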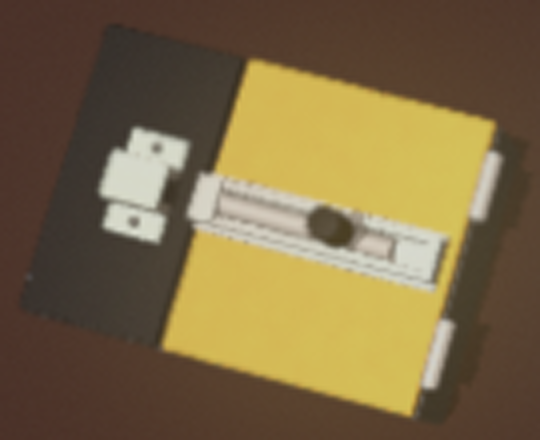

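View pics/side0.png

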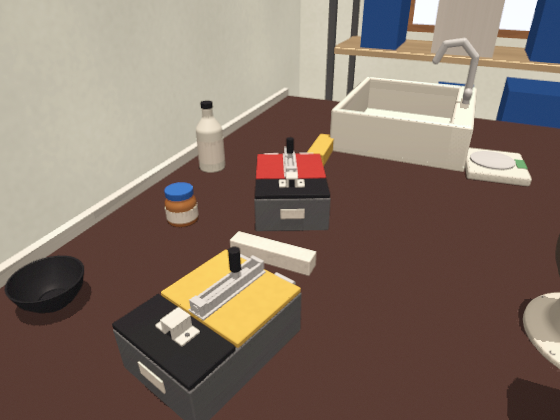

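The side view confirms the layout: the yellow chest is in front, with its knob at about (235,260), and the path above it is clear. The tool's closing axis already lies along the bolt axis. I'll locate the knob in both views and work out the shift.

Run:
```python
from h import *
print('top',ray('top',[(151,225.5)],156))
s=cv2.imread('pics/side0.png');k=cv2.inRange(s,(0,0,0),(45,45,45))[240:285,222:250]
n,l,st,ce=cv2.connectedComponentsWithStats(k);i=1+st[1:,4].argmax();c=ce[i]+[222,240];print(st[i],c,ray('side',[c],138))
a=np.deg2rad(15.7);y=np.array([np.sin(a),np.cos(a),0]);O=np.array([537,241,0])
for K in(ray('top',[(151,225.5)],156)[0],ray('side',[c],138)[0]):
  e=K-O;print('chest y',e@y,'x',e@[y[1],-y[0],0])
  S=read_state();M=R.from_quat(S['ee_rot']).as_matrix()
  for z in(200,128): print(M.T@(np.r_[K[:2],z]-S['position']))
print(M.T@y)
```

```text
top [[523.64160466 188.88259342 156.        ]]
[  7  11  12  21 198] [234.38888889 261.45959596] [[523.60135271 192.73063118 138.        ]]
chest y -53.787784897515586 x 1.242976524681168
[454.08740119 302.27369708  30.97600385]
[454.07956396 302.13176067 102.97586352]
chest y -50.09420289938739 x 0.1629455735553082
[453.01877717 298.57680613  30.96859969]
[453.01093993 298.43486972 102.96845936]
[ 0.00308692 -0.99999329 -0.00197099]
```

```bash
python3 -m handwheel '[[0.4535,0.3,0.03,0,0,0,1],[0.4535,0.3,0.03,0,0,0,1],[0.4535,0.3,0.03,0,0,0,1],[0.4535,0.3,0.03,0,0,0,1],[0.4535,0.3,0.03,0,0,0,1],[0.4535,0.3,0.03,0,0,0,1],[0.4535,0.3,0.03,0,0,0,1],[0.4535,0.3,0.03,0,0,0,1],[0.4535,0.3,0.03,0,0,0,1],[0.4535,0.3,0.03,0,0,0,1]]'
python3 - <<'E'
from h import *
s=read_state();print(s['clock'],s['position'],s['ee_rot'])
p,d=get_image('wrist');cv2.imwrite('pics/w1.png',p);np.save('pics/w1d.npy',d);print(camera_model('wrist'))
E
```

```text
clock: 1.35
position: [524.9, 189.2, 200.2]
ee_rot: [0.991, -0.137, -0.001, 0.001]
contact_force: [-0.4, -0.5, 0.0]
gripper_width: 85.5
grasp_force: 0.0
1.35 [524.92246976 189.24220453 200.21492047] [ 9.90513074e-01 -1.37414735e-01 -7.48596655e-04  6.93437708e-04]
{'K': array([[370.2837445 ,   0.        , 278.14849764],
       [  0.        , 370.2837445 , 209.66516849],
       [  0.        ,   0.        ,   1.        ]]), 'dist': array([0.01625517, 0.        , 0.        , 0.        , 0.        ]), 'hand_eye': array([[ 8.62537912e-05, -9.45650261e-01, -3.25185450e-01,
         8.50267484e+01],
       [ 9.99999870e-01, -8.19110903e-05,  5.03445108e-04,
         5.63138332e-01],
       [-5.02719292e-04, -3.25185451e-01,  9.45650131e-01,
        -1.42034497e+02],
       [ 0.00000000e+00,  0.00000000e+00,  0.00000000e+00,
         1.00000000e+00]])}
```

View pics/w1.png

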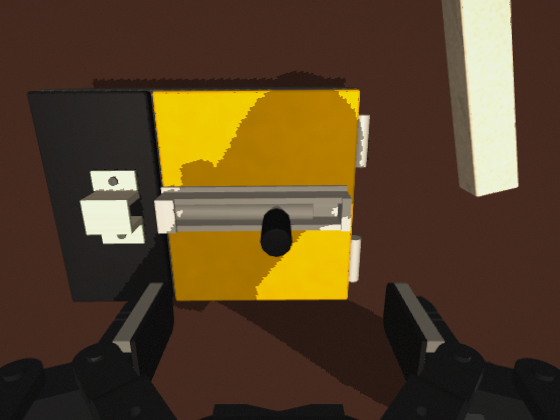

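In the wrist view the knob top is at (276,241), centred between the fingers along the bolt axis and within 3 mm across it. I'll descend and grip.

```bash
python3 -m handwheel '[[0.001,0,0.04,0,0,0,1],[0.001,0,0.072,0,0,0,1],[0.001,0,0.072,0,0,0,1],[0.001,0,0.072,0,0,0,-1],[0.001,0,0.072,0,0,0,-1],[0.001,0,0.072,0,0,0,-1],[0.001,0,0.072,0,0,0,-1],[0.001,0,0.072,0,0,0,-1],[0.001,0,0.072,0,0,0,-1],[0.001,0,0.072,0,0,0,-1]]'
```

```text
clock: 2.65
position: [525.1, 191.5, 130.3]
ee_rot: [0.991, -0.135, 0.0, -0.0]
contact_force: [-2.3, -0.6, 5.9]
gripper_width: 16.1
grasp_force: 58.4
```

```bash
python3 -m handwheel '[[0,-0.006,0,0,0,0,-1],[0,-0.012,0,0,0,0,-1],[0,-0.018,0,0,0,0,-1],[0,-0.024,0,0,0,0,-1],[0,-0.03,0,0,0,0,-1],[0,-0.036,0,0,0,0,-1],[0,-0.041,0,0,0,0,-1],[0,-0.041,0,0,0,0,-1]]'
```

```text
clock: 3.65
position: [535.8, 230.9, 130.3]
ee_rot: [0.991, -0.135, 0.0, 0.0]
contact_force: [-3.0, -0.5, 6.0]
gripper_width: 16.4
grasp_force: 58.8
```

```bash
python3 -m handwheel '[[0,-0.002,0,0,0,0,-1],[0,-0.004,0,0,0,0,-1],[0,-0.006,0,0,0,0,-1],[0,-0.006,0,0,0,0,-1]]'
python3 -m handwheel '[[0,-0.001,0,0,0,0,-1],[0,-0.002,0,0,0,0,-1],[0,-0.002,0,0,0,0,-1]]'
```

```text
clock: 4.15
position: [537.3, 236.3, 130.3]
ee_rot: [0.991, -0.135, -0.0, 0.0]
contact_force: [-3.3, -1.3, 6.6]
gripper_width: 16.3
grasp_force: 58.8
clock: 4.53
position: [537.8, 238.1, 130.3]
ee_rot: [0.991, -0.135, -0.0, 0.001]
contact_force: [-1.8, -1.9, 6.7]
gripper_width: 15.8
grasp_force: 58.8
```

```bash
python3 -m handwheel '[[0,0,0,0,0,0,1],[0,0,0,0,0,0,1],[0,0,0,0,0,0,1],[0,0,0,0,0,0,1],[0,0,0,0,0,0,1],[0,0,-0.05,0,0,0,1],[0,0,-0.1,0,0,0,1],[0,0,-0.1,0,0,0,1],[0,0,-0.1,0,0,0,1]]'
python3 - <<'E'
from h import *
p,d=get_image('wrist');cv2.imwrite('pics/w2.png',p)
p,d=get_image('side');cv2.imwrite('pics/s2.png',p)
E
```

```text
clock: 5.65
position: [537.5, 238.6, 228.9]
ee_rot: [0.991, -0.135, -0.0, -0.0]
contact_force: [-0.1, -0.2, 1.4]
gripper_width: 85.1
grasp_force: 0.0
```

View pics/w2.png

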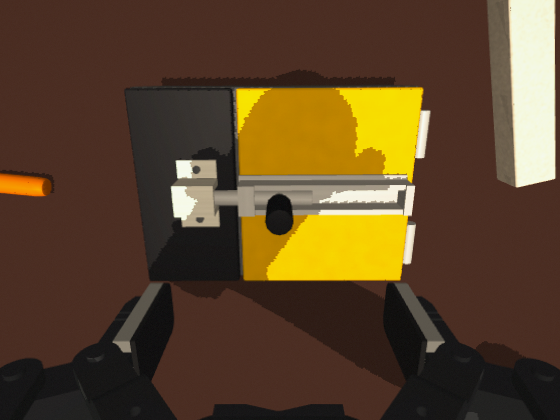

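The wrist view shows the bolt rod inside the keeper (about (200,198)) and the knob at column 279. Scaled against the track ends (columns 237 and 413), that is about 56 mm of travel. The gripper is open and clear.

```bash
python3 -c "from bench import *;print(job_done())"
```

```text
the job is handed in; nothing more can be done
None
```

I slid the yellow-lidded chest's bolt home into its keeper (about 56 mm of its 60 mm travel, measured from the wrist image), released it, left the red-lidded chest's bolt untouched, and handed the job in; no verdict came back.

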